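# Close and pin the sealed specimen case

### The job

Get the specimen case ready for transport: shut its lid, swing the hasp over the staple, and push the square-headed locking pin through the staple's loop above the hasp, from either side, until its head is fully home against the hasp. The staple's slotted plate may sit a little forward or back, so feel or look for the loop; the rubber seal keeps the shut lid a few millimetres proud, so the pin's tapered nose has to draw hasp and lid down as it goes in: push firmly but do not force it, and leave the hammer, the jar and the pale stone on the bench where they are.

Things in the scene. Friction and masses are not known exactly. Their poses are not given: they have to be found in the camera images.
- chest: Plywood case with aluminium edges, 245 x 210 x 105 mm, fixed. Origin: underside, on the bench; +x to its rear, +y to its left, z up. It spans x -125 (front) to 120 mm, y -105 to 105. Its top (z = 105) is a fixed deck from the front to x = -42, then the lid. On the deck stands the staple (see deck_point). Home pin: axis along y, through the eye, z = 121.
- deck_point (a point): Point of the deck at the case's (-72, 0, 105) mm, axes as the case's. The staple stands up to 7 mm ahead of or behind it (slotted plate; find it by sight or touch): a loop of 8 mm bar in the case's xz plane on a 44 x 34 x 6 mm plate, 29 mm wide in x, 28.5 mm high above the deck; eye along y, 12.8 mm wide in x, its top 20.5 mm above the deck.
- lid (a joint): Lid, 159 x 210 x 10 mm, hinged along y at the case's x = 120, z = 105. Rad, from lying on its seal (0), grows as its front edge rises; its angle to the deck is this plus seal. Stiff hinge (0.4 Nm friction), stays where left.
- seal (a joint): Rubber seal under the lid, tilting with it about the same hinge line. Rad: 0.02 when relaxed (the shut lid then stands 3 to 4 mm proud at the staple), 0 squeezed until the lid is flush with the deck; it springs back, and takes about 2 to 8 N at the staple to squeeze.
- hasp (a joint): Steel hasp, hinged on the lid along y at the case's x = -17, y = 0, axis 8 mm above the lid's top. Rad, relative to the lid: 0 flat over the staple, pi/2 square to the lid, more leans back. Stiff (0.06 Nm friction), stays. 34 mm wide, 4 thick, 110 long; slot 12 wide from 31 to 82 mm from the hinge; tab to 105; 7 mm lip turned up at the end.
- hasp_tab (a point): Mid-thickness centre of the hasp's tab, 94 mm from the hasp's hinge axis. With hasp flat it is about 12.5 mm above the deck while the shut lid rides on its relaxed seal, 8 mm with the lid flush, about 9.5 mm once the pin has drawn it down; the hasp's top face is 2 mm higher.
- pin: Loose steel pin, 89 mm long, 0.085 kg. Origin on the axis at the shoulder (head's front face), +x to the nose. Square head 22 x 22 mm, x = -14 to 0; shank 10 x 10 mm, its thickness (z) tapering from x = 50 to a chisel nose 4 mm thick, 10 wide (y) at x = 75. It lies on its head and taper: axis dips 0.12 rad to the nose, origin 11 mm above the bench.
- pin_seat (a point): Point on the pin's axis 17 mm from the shoulder towards the nose. With the pin home (shoulder against the hasp's side edge) it is in the middle of the eye: on the case's y = 0, z about 121 mm.
- chip_hammer: Bystander: small geology hammer with wooden handle, 100 x 218 x 24 mm, lying on the bench; origin centre of its underside, handle along y.
- gem_jar: Bystander: round white-lidded gem jar, 50 mm across, 24 mm high; origin centre of its underside.
- stone_white: Bystander: pale rough stone, 58 x 108 x 49 mm; origin centre of its underside.
Mind the look-alikes: they are no part of the job. What is shaped like the pin but brown is not meant.

How it is judged:
By the outcome, as a careful person would: the job done as asked, in the order asked, and still so for the second after the job is handed in, with the robot touching nothing.
It also fails if it takes over 70 s, if anything falls off the work surface, if the arm or the gripper's body presses on something with over 40 N, if the wrist force passes 120 N, or if a joint passes its speed limit or range.

### The arm

A 7-joint arm with a two-finger parallel gripper is mounted at the origin on the work surface; the furniture and walls round the work are solid. World frame = base frame: x ahead of the robot, y to its left, z up, the work surface at z = 0. Lengths are in m, angles in degrees, forces in N, time in s.
With the tool pointing down it reaches from about 0.425 to 1.025 m from the base axis. Payload 9.4 kg.
Tool frame: the origin (TCP) lies between the finger pads; the fingertips stand 22 mm ahead of it and the grasp point (between the pads) lies 3 mm ahead of it; z points along the fingers, y is the line along which they close (so a half turn about z gives the same grasp; the last joint's range is limited). The gripper opens to 85 mm and grips with 20 to 120 N. Pads are 22 mm wide; open, the fingers measure 114 mm over their backs; the gripper's body (76 mm by 85 mm) begins 54 mm behind the grasp point. The pads swing forward as they close: fully open they stand 13 mm farther back than shut.
Start: joints at [-79.28, 34.337, -0.143, 91.639, 0.103, 54.024, -4.572], TCP at [0.189, 0.7, 0.253] pointing down, gripper open.
Joint ranges: [-147.43, 147.43], [-19.82, 112.94], [-74.19, 73.91], [6.32, 146.72], [-59.91, 239.91], [6.04, 106.73], [-150.56, 150.56]. Speed limits (degrees/s): [127.2, 127.2, 172.46, 172.46, 180, 180, 180].

### API

Orientations are given as a 3x3 rotation matrix whose columns are the frame's x, y, z axes.
In Python, from plant import status, vision, ctrl gives the robot as it stands.
- The arm moves only by the tool apply_moves, never from a script. Its argument "commands" is text: rows parted by semicolons, each of 5 numbers parted by spaces: the shift along the tool's x, y, z in cm, then the turn about the tool's z in rad, then the opening, from -1 (shut) to 1 (fully open). A call has exactly 8 rows; each row shifts and turns the commanded pose from where the row before left it, along the tool's axes as they then stand; what a row does not reach is not made up. A row lasts 1/8 s, in which the tool goes at most 62.5 mm and 10.7 degrees, less where a joint would pass 70% of its speed; a pose out of reach is approached as far as the arm can. A call with a gripper value outside its range is refused whole. The fingers move at their own pace and stop on an object; the grip force is fixed at half the most. Time passes only in rows, so rows that do not move let the fingers close, or fill a call up. It gives the time, the measured TCP pose, the force, the opening and the grip force at its end, in the units of the state.
- status.get_state(): the state, without advancing time (a new reading comes with each control period).
- vision.grab_frame(name): name is "scene" or "top" or "wrist"; returns a dict with "color" (400x640x3 uint8, red, green, blue), "z_map" (400x640 float32, m along the optical axis (not along the pixel's ray), 0 where there is no reading), "fx", "fy", "cx", "cy" (pixels), "R" (3x3) and "t" (3): a world point X has camera coordinates R X + t; the wrist camera has in their place "T_tool_cam" (4x4, takes a point from camera to tool coordinates, whose origin is the TCP and whose axes are the flange's). Camera axes: x right, y down, z forward; pixel columns grow to the right and rows downward; lengths in m; the calibration is good to about 2 mm. A picture is of the moment at which its call begins: read the wrist's pose just before it.
- ctrl.job_done(): hands the job in; it is judged then, once.
The state is a dict: "time_s": time; "joints": joint angles; "joint_velocities": joint speeds; "effort": joint torques, N m; "tool_pos": TCP position; "orientation": TCP orientation; "contact_force": force on the tool from outside, world axes, zero at the start; "torque": the same for the moment, N m; "width": finger opening in m; "grip_force": force on a finger pad.
Only numpy, scipy, OpenCV 4.12 (cv2) and the standard library are available. Lean on these libraries where they do the work, as an engineer would, in place of code of your own. Each camera call takes 0.05 s, during which the arm holds its last target. There are 200 camera calls.

## Working session

There is one attempt and no reset: what is moved stays moved. The work goes in short steps, Python scripts to look and compute and a tool call to move; the robot and the scene stay as the last step left them, time stands still between calls to the robot, and variables do not carry over. Pictures are saved under pics/ and viewed, at most 10 in all, crops included, and the job is handed in when it is done.

Besides the shell and the picture viewer there is one more tool, called after "Emit:" by a JSON object that holds its "method" and its "body", one argument or row to a line. apply_moves: Moves the arm, as the interface text tells. Its arguments: {"type":"object","properties":{"commands":{"type":"string"}},"required":["commands"]}

```bash
mkdir -p pics; cat > h.py <<'E'
import numpy as np, cv2
from plant import status, vision, ctrl
def grab(n,save=None):
    s=status.get_state(); f=vision.grab_frame(n)
    if n=='wrist':
        T=np.eye(4);T[:3,:3]=np.array(s['orientation']);T[:3,3]=s['tool_pos']
        C=T@np.array(f['T_tool_cam'])
        f['R']=C[:3,:3].T; f['t']=-f['R']@C[:3,3]
    f['R']=np.array(f['R']);f['t']=np.array(f['t'])
    if save:
        cv2.imwrite('pics/'+save+'.png',f['color'][...,::-1]); np.savez('pics/'+save+'.npz',**{k:f[k] for k in('color','z_map','fx','fy','cx','cy','R','t')})
    return f
def load(n): return dict(np.load('pics/'+n+'.npz'))
def pt(f,u,v,z=None):
    z=f['z_map'][int(v),int(u)] if z is None else z
    c=np.array([(u-f['cx'])/f['fx']*z,(v-f['cy'])/f['fy']*z,z])
    return f['R'].T@(c-f['t'])
def ray(f,u,v,h):  # intersect with world z=h
    o=-f['R'].T@f['t']; d=f['R'].T@np.array([(u-f['cx'])/f['fx'],(v-f['cy'])/f['fy'],1]); return o+d*(h-o[2])/d[2]
def proj(f,X):
    c=f['R']@np.array(X)+f['t']; return c[0]/c[2]*f['fx']+f['cx'],c[1]/c[2]*f['fy']+f['cy']
def crop(f,name,u0,v0,u1,v1,k):
    cv2.imwrite('pics/'+name+'.png',cv2.resize(f['color'][v0:v1,u0:u1,::-1],None,fx=k,fy=k,interpolation=cv2.INTER_CUBIC))
E
python3 - <<'E'
from h import *
s=status.get_state();print({k:np.round(v,3) for k,v in s.items()})
a=grab('scene','scene0');b=grab('top','top0')
for f in(a,b):print(-f['R'].T@f['t'],f['R'].round(2).tolist(),f['fx'])
E
```

```text
{'time_s': np.float64(0.0), 'joints': array([-79.281,  34.386,  -0.145,  91.68 ,   0.104,  54.024,  -4.571]), 'joint_velocities': array([ 0.084, -0.045, -0.035, -0.013, -0.019, -0.023, -0.022]), 'effort': array([ 2.0000e-03, -7.7644e+01,  1.5660e+00, -2.5800e+01,  1.2000e-02,
        9.0000e-03, -0.0000e+00]), 'tool_pos': array([0.189, 0.7  , 0.252]), 'orientation': array([[-0.965,  0.261, -0.   ],
       [ 0.261,  0.965, -0.002],
       [-0.   , -0.002, -1.   ]]), 'contact_force': array([-0.29 , -0.024, -0.142]), 'torque': array([-0.019, -0.047, -0.036]), 'grip_force': np.float64(0.0), 'width': np.float64(0.085)}
[-0.34614192  0.88369752  0.59265504] [[-0.62, -0.78, 0.02], [-0.31, 0.22, -0.92], [0.72, -0.58, -0.38]] 503.7668505989012
[0.49180663 0.12611475 1.26293395] [[0.0, -1.0, 0.01], [-1.0, -0.0, -0.07], [0.07, -0.0, -1.0]] 428.8247028722058
```

View pics/scene0.png

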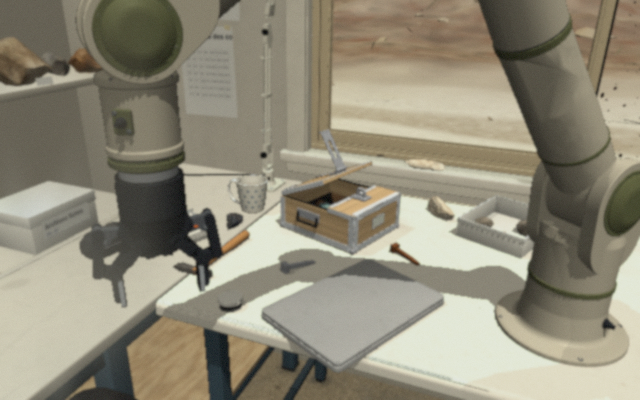

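View pics/top0.png

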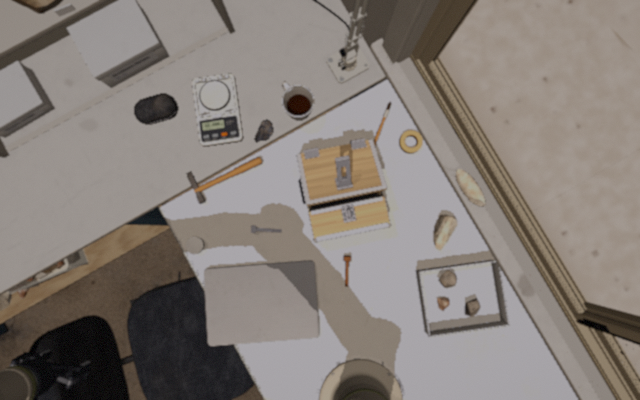

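Scene: the open case is at top (345,190), with its front facing the robot. Pin candidates are the grey one in the shadow at top (265,230) / scene (297,264), and the brown one at top (347,268) / scene (403,252). I choose the grey one. Others: hammer (225,178), jar (195,243), stone (445,230).

```bash
python3 - <<'E'
from h import *
b=load('top0');a=load('scene0')
A=cv2.resize(b['color'][120:280,230:400],None,fx=3.5,fy=3.5,interpolation=cv2.INTER_CUBIC)
B=cv2.resize(a['color'][120:280,265:410],None,fx=3.5,fy=3.5,interpolation=cv2.INTER_CUBIC)
B=cv2.resize(B,(200*1,A.shape[0])) if 0 else B
cv2.imwrite('pics/c1.png',A[...,::-1])
for uv in [(252,229),(258,230),(265,231),(273,231),(280,232),(347,268),(195,243),(309,212),(391,228),(316,238),(350,225),(349,212),(345,180),(305,180),(380,180)]:
    print(uv,pt(b,*uv).round(3))
E
```

```text
(252, 229) [0.49  0.314 0.021]
(258, 230) [0.487 0.298 0.013]
(265, 231) [0.484 0.277 0.014]
(273, 231) [0.484 0.254 0.009]
(280, 232) [0.481 0.234 0.005]
(347, 268) [0.378 0.039 0.009]
(195, 243) [0.449 0.476 0.026]
(309, 212) [0.536 0.148 0.102]
(391, 228) [ 0.494 -0.092 -0.003]
(316, 238) [0.466 0.129 0.107]
(350, 225) [0.502 0.037 0.104]
(349, 212) [0.535 0.042 0.134]
(345, 180) [0.613 0.057 0.195]
(305, 180) [0.619 0.158 0.141]
(380, 180) [ 0.618 -0.036  0.16 ]
```

View pics/c1.png

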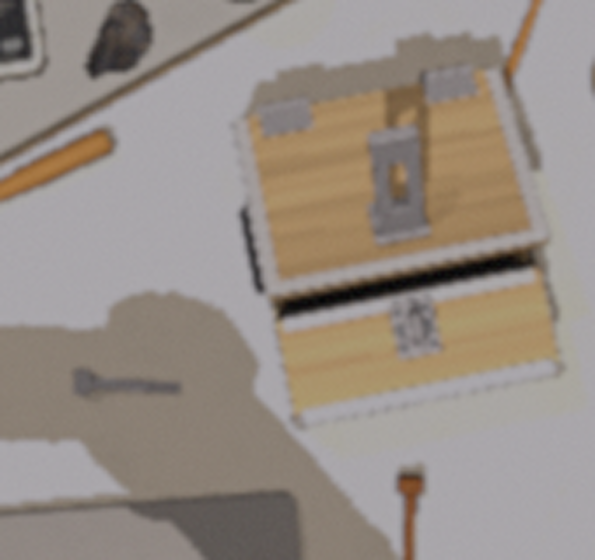

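The grey pin in the crop, at (75..180, 384), has its head at the left (+y) and its nose to the right, so the choice is confirmed. Next I estimate the case and pin poses.

```bash
cat >> h.py <<'E'
def rel(P,yaw=None):
    """shift in cm along present tool axes to bring TCP to P"""
    s=status.get_state(); return (np.array(s['orientation']).T@(np.array(P)-s['tool_pos'])*100).round(2)
E
python3 - <<'E'
from h import *
b=load('top0')
L=ray(b,315.1,241.1,.105);R=ray(b,390,226.3,.105);print(L,R,np.linalg.norm(L-R))
L2=ray(b,230+278/3.5,120+318/3.5,.105);R2=ray(b,230+535/3.5,120+265/3.5,.105);print(L2,R2)
u=(L-R)/np.linalg.norm(L-R);print('yaw',np.degrees(np.arctan2(-u[0],u[1])))
h=ray(b,250.6,229.4,.015);n=ray(b,282,230.6,.003);print(h,n,np.linalg.norm(h-n))
f=vision.grab_frame('wrist');print(np.array(f['T_tool_cam']).round(3),f['fx'])
E
```

```text
[0.45796449 0.13118747 0.105     ] [ 0.49850124 -0.07061675  0.105     ] 0.20583530725797594
[0.53922548 0.14689662 0.105     ] [ 0.58114559 -0.05185388  0.105     ]
yaw 11.357945256300885
[0.48837208 0.31879698 0.015     ] [0.4852114  0.22871439 0.003     ] 0.09093328583397546
[[ 0.001 -0.96  -0.281  0.07 ]
 [ 1.     0.001  0.001  0.   ]
 [-0.001 -0.281  0.96  -0.121]
 [ 0.     0.     0.     1.   ]] 302.1555012010228
```

Emit:
{"method": "apply_moves", "body": {
  "commands": "-4 -4 -1.3 0 -1;-4 -4 -1.3 0 -1;-4 -4 -1.3 0 -1;-4 -4 -1.3 0 -1;-4 -4 -1.3 0 -1;-4 -4 -1.3 0 -1;-4 -4 -1.3 0 -1;-4 -4 -1.3 0 -1"
}}

```text
time_s: 1.15
tool_pos: [0.4152, 0.3058, 0.3577]
orientation: [[-0.965, 0.261, 0.0], [0.261, 0.965, 0.0], [-0.0, 0.0, -1.0]]
contact_force: [1.2, 1.1, 0.1]
width: -0.0
grip_force: 0.0
```

Emit:
{"method": "apply_moves", "body": {
  "commands": "-4 -4 -1.3 0 -1;-4 -4 -1.3 0 -1;-4 -4 -1.3 0 -1;-4 -4 -1.3 0 -1;0 0 0 0.18 -1;0 0 0 0.18 -1;0 0 0 0.18 -1;0 0 0 0.18 -1"
}}

```text
time_s: 2.15
tool_pos: [0.5271, 0.1112, 0.4091]
orientation: [[-0.549, 0.836, -0.0], [0.836, 0.549, -0.0], [0.0, -0.0, -1.0]]
contact_force: [-0.0, -0.4, 0.8]
width: 0.0001
grip_force: 0.0
```

Emit:
{"method": "apply_moves", "body": {
  "commands": "0 0 0 0.18 -1;0 0 0 0.18 -1;0 0 0 0.03 -1;0 0 0 0 -1;0 0 0 0 -1;0 0 0 0 -1;0 0 0 0 -1;0 0 0 0 -1"
}}

```text
time_s: 3.15
tool_pos: [0.5273, 0.1113, 0.4093]
orientation: [[-0.196, 0.981, 0.0], [0.981, 0.196, -0.0], [-0.0, 0.0, -1.0]]
contact_force: [0.1, -0.0, -0.2]
width: 0.0001
grip_force: 0.0
```

```bash
python3 - <<'E'
from h import *
f=grab('wrist','w1')
f['color']=f['color'];crop(f,'w1v',0,0,640,400,1)
# cloud in chest frame
v,u=np.mgrid[0:400,0:640];z=f['z_map']
c=np.stack([(u-f['cx'])/f['fx']*z,(v-f['cy'])/f['fy']*z,z],-1)
P=(c-f['t'])@f['R']
O=np.array([.6007,.0549,0]);X=np.array([.9804,.197,0]);Y=np.array([-.197,.9804,0])
Q=np.stack([(P-O)@X,(P-O)@Y,P[...,2]],-1)*1000; Q[z==0]=np.nan
np.save('pics/w1q.npy',Q)
for yy in(50,-60):
  for xx in range(-135,60,15):
    m=(abs(Q[...,0]-xx)<2.5)&(abs(Q[...,1]-yy)<4); print(yy,xx,np.nanmedian(Q[...,2][m]).round(1) if m.any() else None,m.sum())
m=(Q[...,2]>100)&(Q[...,2]<108)&(Q[...,0]<-50)
for a in(0,1):print(np.nanpercentile(Q[...,a][m],[.5,2,50,98,99.5]))
E
```

```text
50 -135 None 0
50 -120 106.0 15
50 -105 105.1 20
50 -90 105.1 15
50 -75 105.2 20
50 -60 105.7 15
50 -45 105.8 20
50 -30 49.6 27
50 -15 167.5 24
50 0 160.8 25
50 15 154.1 25
50 30 147.1 19
50 45 139.7 19
-60 -135 None 0
-60 -120 106.6 19
-60 -105 105.3 20
-60 -90 105.8 9
-60 -75 None 0
-60 -60 None 0
-60 -45 None 0
-60 -30 48.4 8
-60 -15 168.5 21
-60 0 161.6 16
-60 15 154.2 17
-60 30 147.1 15
-60 45 140.5 15
[-125.89406895 -124.64868366  -95.16986164  -52.29187837  -50.77097676]
[-100.97090581  -86.6026674    37.78647077  103.55801945  105.87165534]
```

View pics/w1v.png

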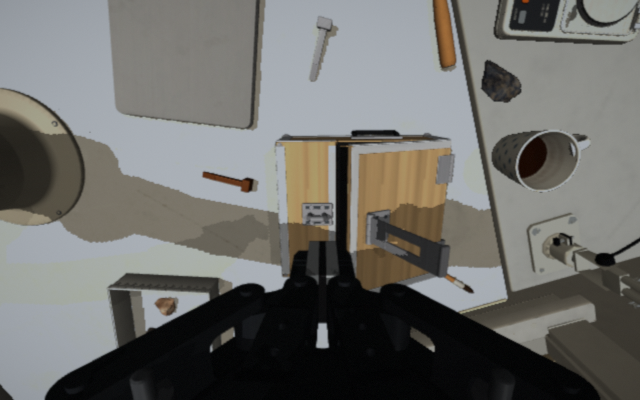

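The wrist view shows the staple at (318,215) and the case with its lid about 25° open. The hasp leans back from its hinge at (378,225) to its tip at (432,260). The pin is at (320,45). I press the lid shut beside the hasp.

```bash
python3 - <<'E'
from h import *
Q=np.load('pics/w1q.npy')
m=(Q[...,2]>122)&(Q[...,0]>-100)&(Q[...,0]<-45)&(abs(Q[...,1])<15)
print(m.sum(),np.nanpercentile(Q[m],[2,50,98],axis=0).round(1))
m=(Q[...,2]>108)&(Q[...,2]<116)&(Q[...,0]>-105)&(Q[...,0]<-45)&(abs(Q[...,1])<30)
print(m.sum(),np.nanpercentile(Q[m],[2,50,98],axis=0).round(1))
m=(Q[...,2]>105+(120-Q[...,0])*.466+12)&(abs(Q[...,1])<40)&(Q[...,0]>-40)&(Q[...,2]<330)
print(m.sum(),np.nanpercentile(Q[m],[2,50,98],axis=0).round(1))
for u,v in((440,243),(445,272),(436,258),(400,235)):print(Q[v,u])
E
```

```text
115 [[-81.   -3.2 123.5]
 [-66.8   1.1 132.1]
 [-55.5   3.9 135. ]]
553 [[-89.  -16.9 108.8]
 [-67.2   3.7 111.4]
 [-46.6  16.7 113.9]]
5846 [[  2.1 -37.   -1. ]
 [391.1   2.1   1.7]
 [512.2  38.3 262.2]]
[118.97792134 -46.88870962 108.17192001]
[ 63.06412908 -10.88234332 259.91334428]
[ 52.66621642   4.25478597 259.37201037]
[ 27.15095996  11.1713898  217.00049262]
```

Emit:
{"method": "apply_moves", "body": {
  "commands": "0.5 5.1 0 0 -1;0 0 6 0 -1;0 0 6 0 -1;0 0 5 0 -1;0 0 2.5 0 -1;0 0 1.5 0 -1;0 0 1 0 -1;0 0 1 0 -1"
}}

```text
time_s: 4.2
tool_pos: [0.5769, 0.1264, 0.1797]
orientation: [[-0.196, 0.981, 0.002], [0.981, 0.196, 0.001], [0.0, 0.002, -1.0]]
contact_force: [-1.0, 0.1, 0.5]
width: -0.0001
grip_force: 0.4
```

Emit:
{"method": "apply_moves", "body": {
  "commands": "0 0 1 0 -1;0 0 1 0 -1;0 0 1 0 -1;0 0 0.8 0 -1;0 0 0.6 0 -1;0 0 0.4 0 -1;0 0 0.3 0 -1;0 0 0 0 -1"
}}

```text
time_s: 5.2
tool_pos: [0.5763, 0.1263, 0.1284]
orientation: [[-0.196, 0.981, 0.0], [0.981, 0.196, 0.0], [0.0, 0.0, -1.0]]
contact_force: [-2.0, 0.3, 4.8]
width: -0.0003
grip_force: 2.2
```

Emit:
{"method": "apply_moves", "body": {
  "commands": "0 0 0.15 0 -1;0 0 0 0 -1;0 0 -2 0 -1;0 0 -5 0 -1;0 0 -6 0 -1;0 0 -6 0 -1;0 0 0 0 -1;0 0 0 0 -1"
}}

```text
time_s: 6.2
tool_pos: [0.576, 0.1264, 0.3168]
orientation: [[-0.196, 0.981, 0.0], [0.981, 0.196, 0.0], [0.0, 0.0, -1.0]]
contact_force: [-0.8, 0.0, -0.2]
width: -0.0001
grip_force: 0.0
```

```bash
cat >> h.py <<'E'
O=np.array([.6007,.0549,0]);X=np.array([.9804,.197,0]);Y=np.array([-.197,.9804,0])
def chest(f):
    v,u=np.mgrid[0:400,0:640];z=f['z_map']
    c=np.stack([(u-f['cx'])/f['fx']*z,(v-f['cy'])/f['fy']*z,z],-1); P=(c-f['t'])@f['R']
    Q=np.stack([(P-O)@X,(P-O)@Y,P[...,2]],-1)*1000; Q[z==0]=np.nan; return Q
def tcp():
    p=np.array(status.get_state()['tool_pos'])-O; return np.array([p@X,p@Y,p[2]])*1000
E
python3 - <<'E'
from h import *
print(tcp().round(1))
for n in('top','wrist'):
  f=grab(n,n+'2');Q=chest(f)
  for yy in(60,-60):
   print(n,yy,[(x,np.nanmedian(Q[...,2][(abs(Q[...,0]-x)<4)&(abs(Q[...,1]-yy)<8)]).round(1)) for x in(-100,-60,-30,0,40,80)])
  m=(Q[...,2]>130)&(abs(Q[...,1])<22)&(Q[...,0]>-30)&(Q[...,0]<120)&(Q[...,2]<235)
  print(m.sum(),np.nanpercentile(Q[m],[2,50,98],axis=0).round(1))
E
```

```text
[-10.1  74.9 316.8]
top 60 [(-100, np.float64(735.3)), (-60, np.float64(707.7)), (-30, np.float64(686.3)), (0, np.float64(662.9)), (40, np.float64(nan)), (80, np.float64(nan))]
top -60 [(-100, np.float64(104.3)), (-60, np.float64(104.0)), (-30, np.float64(108.0)), (0, np.float64(107.4)), (40, np.float64(106.8)), (80, np.float64(105.2))]
0 [nan nan nan]
wrist 60 [(-100, np.float64(105.4)), (-60, np.float64(105.3)), (-30, np.float64(108.6)), (0, np.float64(107.8)), (40, np.float64(107.1)), (80, np.float64(106.3))]
wrist -60 [(-100, np.float64(105.5)), (-60, np.float64(105.0)), (-30, np.float64(nan)), (0, np.float64(nan)), (40, np.float64(107.1)), (80, np.float64(106.2))]
15 [[-15.1  15.9 131.2]
 [-13.9  17.1 135.2]
 [-11.8  17.6 139.2]]
  return np.nanmean(a, axis, out=out, keepdims=keepdims)
  return np.nanmean(a, axis, out=out, keepdims=keepdims)
```

Emit:
{"method": "apply_moves", "body": {
  "commands": "-5 3 0 0 -1;-2.5 1.5 3 0 -1;0 0 5 0 -1;0 0 2.5 0 -1;0 -2 0 0 -1;0 -2 0 0 -1;0 -2 0 0 -1;0 -2 0 0 -1"
}}

```text
time_s: 7.3
tool_pos: [0.5555, 0.0456, 0.2103]
orientation: [[-0.196, 0.981, -0.002], [0.981, 0.196, -0.001], [-0.0, -0.002, -1.0]]
contact_force: [0.4, 0.2, -0.6]
width: 0.0002
grip_force: 0.2
```

Emit:
{"method": "apply_moves", "body": {
  "commands": "0 -1.7 0 0 -1;0 -0.8 1.4 0 -1;0 -0.9 1.4 0 -1;0 -0.8 1.4 0 -1;0 -0.9 1.4 0 -1;0 -0.8 1 0 -1;0 0 0.3 0 -1;0 0 0 0 -1"
}}

```text
time_s: 8.3
tool_pos: [0.4991, 0.0343, 0.1427]
orientation: [[-0.196, 0.981, 0.0], [0.981, 0.196, -0.0], [-0.0, 0.0, -1.0]]
contact_force: [-0.4, -0.2, -0.2]
width: -0.0001
grip_force: 0.0
```

Emit:
{"method": "apply_moves", "body": {
  "commands": "0 0 0.15 0 -1;0 0 0.1 0 -1;0 0 0.1 0 -1;0 0 0 0 -1;0 0 0 0 -1;0 0 0 0 -1;0 0 0 0 -1;0 0 0 0 -1"
}}

```text
time_s: 9.3
tool_pos: [0.4991, 0.0343, 0.1394]
orientation: [[-0.196, 0.981, 0.0], [0.981, 0.196, 0.0], [-0.0, 0.0, -1.0]]
contact_force: [2.1, -0.3, 3.0]
width: -0.0
grip_force: 1.3
```

Emit:
{"method": "apply_moves", "body": {
  "commands": "0 0 -5 0 -1;0 0 -6 0 -1;5 0.8 0 0 0;5.5 0.9 0 0 0;5.5 0.9 0 0 0;5.5 0.9 0 0 0;5 0.8 0 0 0;0 0 0 0 0"
}}

```text
time_s: 10.3
tool_pos: [0.4872, 0.3068, 0.2482]
orientation: [[-0.202, 0.979, -0.002], [0.979, 0.202, -0.0], [0.0, -0.002, -1.0]]
contact_force: [-0.2, -0.2, 0.1]
width: 0.0425
grip_force: 0.0
```

```bash
python3 - <<'E'
from h import *
print(status.get_state()['tool_pos'])
f=grab('wrist','w3');Q=chest(f)
t=grab('top','t3');q=chest(t)
for n,A in(('w',Q),('t',q)):
  m=(A[...,2]>112)&(abs(A[...,1])<17)&(A[...,0]>-130)&(A[...,0]<-10)&(A[...,2]<140)
  for x in range(-125,-10,10):
    k=m&(abs(A[...,0]-x)<4);print(n,x,np.nanmedian(A[...,2][k]).round(1) if k.any() else None,end=' ')
  print()
crop(f,'w3v',0,0,640,400,1.2)
E
```

```text
[0.48723861 0.3068299  0.24818444]
w -125 None w -115 None w -105 None w -95 None w -85 None w -75 None w -65 None w -55 None w -45 None w -35 None w -25 None w -15 None 
t -125 123.0 t -115 119.0 t -105 118.4 t -95 119.0 t -85 119.1 t -75 119.4 t -65 119.0 t -55 116.9 t -45 117.3 t -35 117.0 t -25 118.5 t -15 118.5
```

View pics/w3v.png

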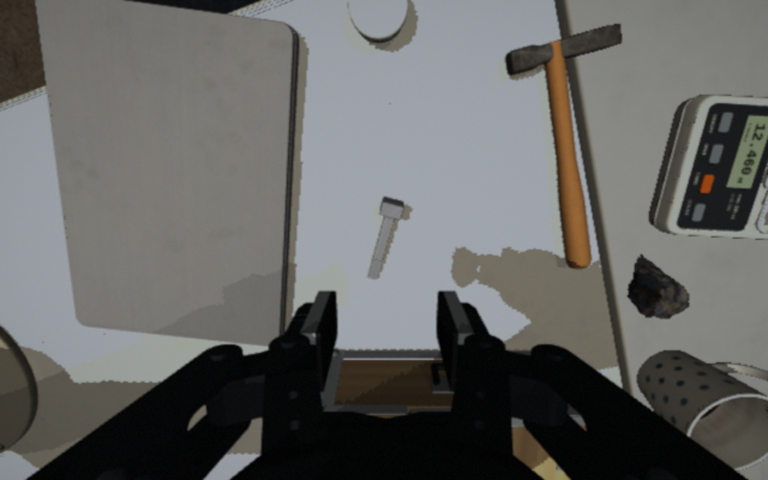

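The pin's head is at (391,207) and its nose at (374,275). The hasp is flat at about 119 mm. I localise the pin from the depth map.

```bash
python3 - <<'E'
from h import *
f=load('w3')
v,u=np.mgrid[0:400,0:640];z=f['z_map']
c=np.stack([(u-f['cx'])/f['fx']*z,(v-f['cy'])/f['fy']*z,z],-1);P=(c-f['t'])@f['R']
reg=(u>295)&(u<350)&(v>150)&(v<240)&(z>0)
H=P[reg&(P[...,2]>.0185)&(P[...,2]<.03)];print('headtop',len(H),np.percentile(H,[3,50,97],axis=0).round(4),H[:,2].max())
S=P[reg&(P[...,2]>.004)&(P[...,2]<.0185)];
vx,vy,x0,y0=cv2.fitLine(S[:,:2].astype(np.float32),cv2.DIST_HUBER,0,.01,.01).ravel()
print('shank',vx,vy,x0,y0,np.percentile(S,[2,50,98],axis=0).round(4),'deg',np.degrees(np.arctan2(vy,vx)))
for p in((391/1.2,209/1.2,.022),(374/1.2,277/1.2,.004)):print(ray(f,*p))
rect=cv2.minAreaRect((H[:,:2]*1000).astype(np.float32));print(rect)
s=status.get_state();print(s['tool_pos'],np.array(s['orientation']).round(4).tolist())
E
```

```text
headtop 228 [[0.4811 0.3038 0.0198]
 [0.4913 0.3108 0.0228]
 [0.5014 0.3171 0.0247]] 0.02535355884715053
shank 0.048556495 0.9988204 0.48884034 0.27405456 [[0.4822 0.2319 0.0047]
 [0.4887 0.2738 0.0119]
 [0.4978 0.3186 0.0167]] deg 87.21682
[0.49140584 0.31147771 0.022     ]
[0.48972557 0.2315926  0.004     ]
((491.334716796875, 310.23541259765625), (14.195116996765137, 21.75536346435547), 87.90570068359375)
[0.48824527 0.30222246 0.24854299] [[-0.1967, 0.9805, -0.0017], [0.9805, 0.1967, -0.0017], [-0.0014, -0.002, -1.0]]
```

Emit:
{"method": "apply_moves", "body": {
  "commands": "0 0 0 0.12 0;0 0 0 0.12 0;1.4 0.3 4.4 0 0;0 0 5 0 0;0 0 5 0 0;0 0 4 0 0;0 0 0 0 0;0 0 0 0 0"
}}

```text
time_s: 11.4
tool_pos: [0.4935, 0.3155, 0.0666]
orientation: [[0.045, 0.999, 0.001], [0.999, -0.045, -0.0], [0.0, 0.001, -1.0]]
contact_force: [-0.3, -0.2, 0.3]
width: 0.0427
grip_force: 0.0
```

```bash
python3 - <<'E'
from h import *
s=status.get_state();print(s['tool_pos'],np.array(s['orientation']).round(3).tolist())
f=grab('wrist','w4');v,u=np.mgrid[0:400,0:640];z=f['z_map']
c=np.stack([(u-f['cx'])/f['fx']*z,(v-f['cy'])/f['fy']*z,z],-1);P=(c-f['t'])@f['R']
H=P[(z>0)&(P[...,2]>.0185)&(P[...,2]<.03)&(abs(P[...,0]-.491)<.016)&(abs(P[...,1]-.31)<.02)]
print(len(H),np.percentile(H,[3,50,97],axis=0).round(4));print(cv2.minAreaRect((H[:,:2]*1000).astype(np.float32)))
crop(f,'w4v',180,60,500,400,1.7)
E
```

```text
[0.49348215 0.3154967  0.06655686] [[0.045, 0.999, 0.001], [0.999, -0.045, -0.0], [0.0, 0.001, -1.0]]
842 [[0.4813 0.3042 0.0196]
 [0.4914 0.3119 0.0228]
 [0.5015 0.3175 0.0241]]
((491.3192138671875, 310.80035400390625), (14.645182609558105, 21.78230857849121), 86.66487884521484)
```

View pics/w4v.png

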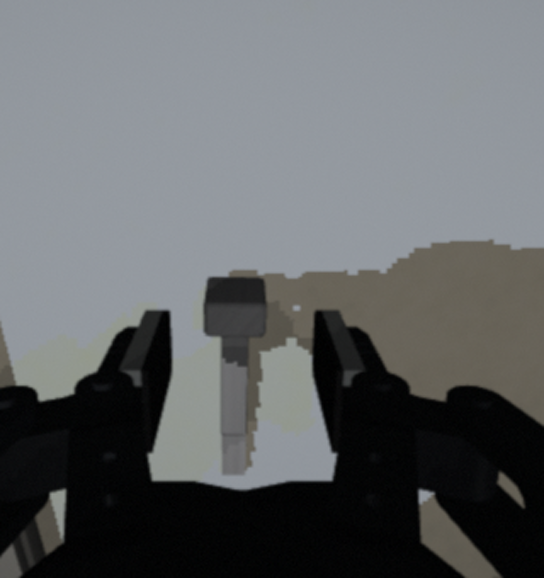

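The head at (235,305) sits between the pads and slightly left of centre. I correct for that, descend and close.

Emit:
{"method": "apply_moves", "body": {
  "commands": "0.1 -0.2 2 0 0;0 0 1.6 0 0;0 0 0.65 0 0;0 0 0 0 0;0 0 0 0 -0.9;0 0 0 0 -0.9;0 0 0 0 -0.9;0 0 0 0 -0.9"
}}

```text
time_s: 12.45
tool_pos: [0.491, 0.3176, 0.0234]
orientation: [[0.043, 0.999, 0.001], [0.999, -0.043, 0.0], [0.0, 0.001, -1.0]]
contact_force: [-1.1, -0.3, 7.6]
width: 0.0205
grip_force: 59.6
```

```bash
python3 - <<'E'
from h import *
s=status.get_state();print(s['tool_pos'],s['width'],s['grip_force'],s['contact_force'])
f=grab('wrist','w5');v,u=np.mgrid[0:400,0:640];z=f['z_map']
c=np.stack([(u-f['cx'])/f['fx']*z,(v-f['cy'])/f['fy']*z,z],-1);P=(c-f['t'])@f['R']
T=np.array(s['orientation']);p=(P-np.array(s['tool_pos']))@T*1000
S=p[(z>0)&(abs(p[...,1])<9)&(p[...,0]<5)&(p[...,0]>-110)&(P[...,2]>.002)&(P[...,2]<.03)]
for x in range(-95,6,5):
  k=abs(S[:,0]-x)<2.5;print(x,k.sum(),(np.median(S[k],0).round(1) if k.any() else ''))
E
```

```text
[0.49101616 0.31764076 0.02335548] 0.02050565911573999 59.6238648891449 [-1.06182277 -0.32976157  7.55183828]
-95 0 
-90 0 
-85 0 
-80 0 
-75 0 
-70 0 
-65 0 
-60 0 
-55 0 
-50 9 [-47.8   1.   11.7]
-45 125 [-45.1  -0.   11. ]
-40 149 [-39.9  -0.   10.4]
-35 146 [-34.9  -0.    9.8]
-30 147 [-29.9  -0.    9.2]
-25 158 [-25.    0.2   8.6]
-20 134 [-20.3   0.5   8.1]
-15 83 [-13.3   0.1   1.4]
-10 340 [-10.    0.1   0.8]
-5 354 [-5.   0.1  0.2]
0 1054 [0.1 0.  7.7]
5 0
```

Emit:
{"method": "apply_moves", "body": {
  "commands": "0 0 -2 0 -0.9;0 0 -5 0 -0.9;0 0 -5 -0.12 -0.9;0 0 -1.5 -0.12 -0.9;-5 -0.4 0 0 -0.9;-5 -0.4 0 0 -0.9;-5 -0.4 0 0 -0.9;0 0 0 0 -0.9"
}}

```text
time_s: 13.5
tool_pos: [0.5087, 0.1635, 0.1581]
orientation: [[-0.189, 0.982, 0.0], [0.982, 0.189, -0.002], [-0.002, -0.0, -1.0]]
contact_force: [-0.3, 0.2, -1.0]
width: 0.0203
grip_force: 58.9
```

```bash
cat >> h.py <<'E'
def pinline(name):
    s=status.get_state();print('tcp',tcp().round(1),np.array(s['orientation']).round(3).tolist()[0],s['width'],s['contact_force'].round(1) if hasattr(s['contact_force'],'round') else s['contact_force'])
    f=grab('wrist',name);v,u=np.mgrid[0:400,0:640];z=f['z_map']
    c=np.stack([(u-f['cx'])/f['fx']*z,(v-f['cy'])/f['fy']*z,z],-1);P=(c-f['t'])@f['R']
    p=(P-np.array(s['tool_pos']))@np.array(s['orientation'])*1000
    S=p[(z>0)&(abs(p[...,1])<9)&(p[...,0]<5)&(p[...,0]>-110)&(p[...,2]>-3)&(p[...,2]<25)]
    for x in range(-95,6,5):
      k=abs(S[:,0]-x)<2.5;
      if k.sum()>5:print(x,k.sum(),np.median(S[k],0).round(1))
E
python3 - <<'E'
from h import *
pinline('w6')
E
```

```text
tcp [-68.8 124.6 158.1] [-0.189, 0.982, 0.0] 0.02029698804556858 [-0.3  0.2 -1. ]
-50 17 [-48.1   0.4  11.8]
-45 128 [-44.8  -0.1  11. ]
-40 144 [-40.   -0.1  10.5]
-35 144 [-35.1   0.2   9.9]
-30 156 [-30.1  -0.1   9.3]
-25 158 [-24.9   0.4   8.8]
-20 120 [-20.4   0.2   8.1]
-15 101 [-13.2   0.5   1.4]
-10 336 [-10.1  -0.4   0.8]
-5 349 [-5.   0.5  0.2]
0 1048 [-0.1 -0.1  8. ]
```

Emit:
{"method": "apply_moves", "body": {
  "commands": "0.3 0 1.4 0 -0.9;0 0 1.4 0 -0.9;0 0 0.2 0 -0.9;0 0 0.2 0 -0.9;0 0 0.2 0 -0.9;0 0 0.2 0 -0.9;0 0 0 0 -0.9;0 0 0 0 -0.9"
}}

```text
time_s: 14.55
tool_pos: [0.5075, 0.173, 0.1218]
orientation: [[-0.198, 0.98, -0.0], [0.98, 0.198, 0.001], [0.001, -0.0, -1.0]]
contact_force: [-3.0, 4.3, 8.2]
width: 0.0204
grip_force: 61.1
```

Emit:
{"method": "apply_moves", "body": {
  "commands": "0 0 0.15 0 -0.9;0 0 0.15 0 -0.9;0 0 0.05 0 -0.9;0 0 0 0 -0.9;0 0 0 0 -0.9;0 0 0 0 -0.9;0 0 0 0 -0.9;0 0 0 0 -0.9"
}}

```text
time_s: 15.55
tool_pos: [0.5076, 0.1735, 0.1192]
orientation: [[-0.198, 0.98, 0.0], [0.98, 0.198, 0.002], [0.002, 0.001, -1.0]]
contact_force: [-5.5, 6.5, 21.2]
width: 0.0202
grip_force: 63.5
```

```bash
python3 - <<'E'
from h import *
pinline('w7')
E
```

```text
tcp [-67.9 134.6 119.2] [-0.198, 0.98, 0.0] 0.02020498438848658 [-5.5  6.5 21.2]
-50 33 [-48.3   5.8  14. ]
-45 100 [-44.8  -5.5  13.8]
-40 238 [-39.6   0.4   4.7]
-35 284 [-35.    0.4   4.5]
-30 376 [-29.6  -0.   13.1]
-25 179 [-24.9   0.4   4.3]
-20 182 [-20.    0.4   4.6]
-15 78 [-13.1   0.5  -0.7]
-10 373 [-9.9  0.  -1. ]
-5 386 [-4.9  0.  -0.8]
0 926 [-0.6 -0.   5.9]
```

Emit:
{"method": "apply_moves", "body": {
  "commands": "0 0 -0.5 0 -0.9;0 0 -0.8 0 -0.9;0 0 0 0 -0.9;-1 0 0 0 -0.9;-1 0 0 0 -0.9;0 0 0 0 -0.9;0 0 0 0 -0.9;0 0 0 0 -0.9"
}}

```text
time_s: 16.6
tool_pos: [0.5117, 0.1517, 0.1312]
orientation: [[-0.196, 0.981, 0.0], [0.981, 0.196, 0.0], [0.0, 0.0, -1.0]]
contact_force: [-0.6, 0.0, -1.1]
width: 0.0204
grip_force: 60.4
```

```bash
python3 - <<'E'
from h import *
pinline('w8')
f=load('w8');Q=chest(f)
for lo,hi in((125,136),(128,137)):
  m=(Q[...,2]>lo)&(Q[...,2]<hi)&(Q[...,0]>-100)&(Q[...,0]<-40)&(abs(Q[...,1])<12)
  print(m.sum(),np.nanpercentile(Q[m],[2,10,50,90,98],axis=0).round(1).tolist())
crop(f,'w8v',240,150,400,300,5)
E
```

```text
tcp [-68.2 112.4 131.2] [-0.196, 0.981, 0.0] 0.020374317368002787 [-0.6  0.  -1.1]
-45 9 [-42.7   1.    5.7]
-40 151 [-39.7   0.4   5. ]
-35 173 [-34.9  -0.1   4.9]
-30 168 [-29.9  -0.    5. ]
-25 174 [-25.1   0.2   5.2]
-20 174 [-20.3   0.4   5.1]
-15 90 [-13.1   0.5  -0.5]
-10 370 [-10.    0.   -0.8]
-5 384 [-4.9  0.5 -0.8]
0 929 [-0.6 -0.1  6.4]
0 [nan, nan, nan]
0 [nan, nan, nan]
  return np.nanmean(a, axis, out=out, keepdims=keepdims)
```

View pics/w8v.png

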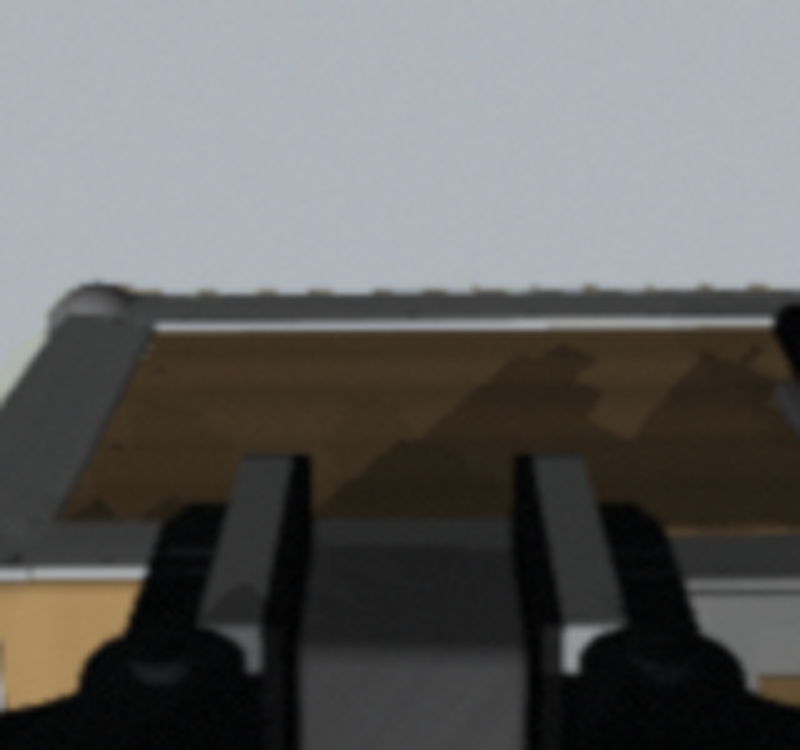

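```bash
python3 - <<'E'
from h import *
for n in('w1','wrist2','t3'):
  f=load(n);Q=chest(f)
  for lo,hi,hy in((107.5,114,20),(128,137,8)):
    m=(Q[...,2]>lo)&(Q[...,2]<hi)&(Q[...,0]>-105)&(Q[...,0]<-40)&(abs(Q[...,1])<hy)
    if m.sum()>5:
      q=Q[m];print(n,lo,m.sum(),np.percentile(q,[2,10,50,90,98],axis=0)[:,0].round(1),'mid',np.median(q[:,1]).round(1),q[:,2].max())
  m=(abs(Q[...,1]-50)<20)&(abs(Q[...,2]-105)<4)&(Q[...,0]<-42);print('deck front',np.nanpercentile(Q[...,0][m],[.5,1,99.5]) if m.any() else None)
f=load('w1'); u,v=map(int,proj(f,O+X*-.068+Y*0+np.array([0,0,.13])));print(u,v)
g=load('wrist2'); u2,v2=map(int,proj(g,O+X*-.068+np.array([0,0,.13])));print(u2,v2)
a=cv2.resize(f['color'][v-22:v+22,u-30:u+30],(600,440),interpolation=cv2.INTER_CUBIC)
if 25<v2<375 and 30<u2<610:
  b=cv2.resize(g['color'][max(v2-22,0):v2+22,u2-30:u2+30],(400,293),interpolation=cv2.INTER_CUBIC); 
  cv2.imwrite('pics/st2.png',b[...,::-1])
cv2.imwrite('pics/st.png',a[...,::-1])
E
```

```text
w1 107.5 553 [-89.  -86.1 -67.2 -49.5 -46.6] mid 3.8 113.97300084030199
w1 128 100 [-80.9 -78.  -67.5 -58.4 -55.6] mid 1.0 135.4566388385395
deck front [-125.63540043 -125.21864282  -42.51553619]
wrist2 107.5 806 [-88.9 -86.3 -66.8 -49.1 -46.3] mid 4.8 113.81692053669934
wrist2 128 153 [-79.3 -76.8 -66.7 -57.5 -55.3] mid 1.0 135.10375148174862
deck front [-125.55108781 -124.67910285  -42.46167082]
t3 107.5 50 [-101.1  -89.1  -69.9  -48.6  -41.8] mid 3.3 113.89702074050848
t3 128 26 [-81.1 -78.3 -66.7 -58.4 -56.5] mid 1.1 136.2084255749474
deck front [-530.98320051 -527.05170184  -42.84667081]
316 218
269 250
```

View pics/st.png

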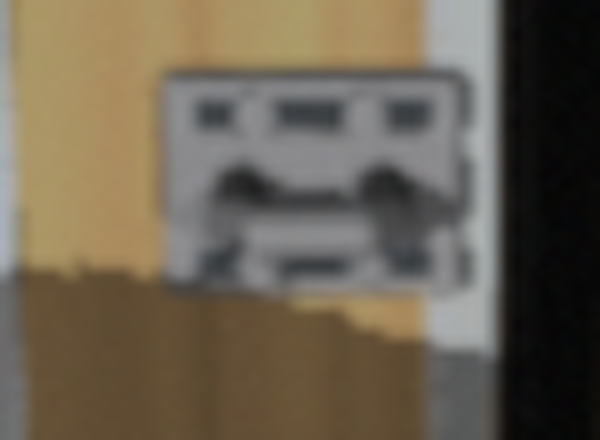

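Emit:
{"method": "apply_moves", "body": {
  "commands": "0 0.06 -0.1 0 -0.9;-0.5 0 0 0 -0.9;-0.5 0 0 0 -0.9;-0.5 0 0 0 -0.9;-0.4 0 0 0 -0.9;-0.4 0 0 0 -0.9;-0.4 0 0 0 -0.9;0 0 0 0 -0.9"
}}

```text
time_s: 17.65
tool_pos: [0.5178, 0.1249, 0.1325]
orientation: [[-0.195, 0.981, 0.0], [0.981, 0.195, 0.0], [0.0, 0.001, -1.0]]
contact_force: [0.4, -0.0, 0.9]
width: 0.0207
grip_force: 60.7
```

```bash
python3 - <<'E'
from h import *
pinline('w9')
E
```

```text
tcp [-67.5  85.  132.5] [-0.195, 0.981, 0.0] 0.020733929935901833 [ 0.4 -0.   0.9]
-40 148 [-39.7   0.4   4.8]
-35 164 [-35.   -0.    4.8]
-30 177 [-30.    0.4   4.9]
-25 182 [-24.9   0.4   5.1]
-20 173 [-20.1   0.4   5.1]
-15 80 [-13.1   0.   -0.5]
-10 375 [-10.    0.   -0.8]
-5 392 [-5.   0.  -0.8]
0 925 [-0.6 -0.1  6.3]
```

Emit:
{"method": "apply_moves", "body": {
  "commands": "-0.4 0 0.02 0 -0.9;-0.4 0 0.02 0 -0.9;-0.4 0 0.02 0 -0.9;-0.4 0 0.03 0 -0.9;-0.4 0 0.03 0 -0.9;-0.4 0 0 0 -0.9;0 0 0 0 -0.9;0 0 0 0 -0.9"
}}

```text
time_s: 18.7
tool_pos: [0.5222, 0.1012, 0.131]
orientation: [[-0.195, 0.981, -0.0], [0.981, 0.195, -0.0], [-0.0, -0.0, -1.0]]
contact_force: [-0.5, 1.7, -0.8]
width: 0.0207
grip_force: 60.4
```

Emit:
{"method": "apply_moves", "body": {
  "commands": "-0.4 0 0 0 -0.9;-0.4 0 0 0 -0.9;-0.4 0 0 0 -0.9;-0.4 0 0 0 -0.9;-0.4 0 0 0 -0.9;-0.4 0 0 0 -0.9;0 0 0 0 -0.9;0 0 0 0 -0.9"
}}

```text
time_s: 19.7
tool_pos: [0.5269, 0.0778, 0.1311]
orientation: [[-0.196, 0.981, -0.0], [0.981, 0.196, -0.0], [-0.0, -0.0, -1.0]]
contact_force: [-0.5, 2.0, 0.3]
width: 0.0204
grip_force: 60.4
```

```bash
python3 - <<'E'
from h import *
pinline('w10')
E
```

```text
tcp [-67.9  37.  131.1] [-0.196, 0.981, -0.0] 0.020365281403984255 [-0.5  2.   0.3]
-45 30 [-43.3   0.2  17.4]
-40 32 [-40.1  -5.6  19.6]
-35 717 [-34.   -0.    2.3]
-30 250 [-29.8   0.2   5.4]
-25 244 [-25.4  -0.    5.3]
-20 165 [-20.    0.4   5.1]
-15 88 [-13.2  -0.   -0.4]
-10 369 [-10.    0.   -0.8]
-5 379 [-5.   0.  -0.7]
0 963 [-0.6 -0.1  6.8]
5 12 [ 4.1  0.4 24.8]
```

Emit:
{"method": "apply_moves", "body": {
  "commands": "-0.2 0 0 0 -0.9;-0.2 0 0 0 -0.9;-0.1 0 0 0 -0.9;-0.1 0 0 0 -0.9;0 0 0 0 -0.9;0 0 0 0 -0.9;0 0 0 0 -0.9;0 0 0 0 -0.9"
}}

```text
time_s: 20.75
tool_pos: [0.5281, 0.0724, 0.1311]
orientation: [[-0.196, 0.981, -0.0], [0.981, 0.196, 0.0], [0.0, -0.0, -1.0]]
contact_force: [-1.9, 5.1, -0.4]
width: 0.0206
grip_force: 60.5
```

Emit:
{"method": "apply_moves", "body": {
  "commands": "-0.1 0 0 0 -0.9;-0.1 0 0 0 -0.9;-0.05 0 0 0 -0.9;0 0 0 0 -0.9;0 0 0 0 -0.9;0 0 0 0 -0.9;0 0 0 0 -0.9;0 0 0 0 -0.9"
}}

```text
time_s: 21.75
tool_pos: [0.5281, 0.0719, 0.1311]
orientation: [[-0.198, 0.98, -0.001], [0.98, 0.198, 0.002], [0.002, -0.0, -1.0]]
contact_force: [-3.4, 11.6, 1.0]
width: 0.021
grip_force: 60.7
```

```bash
python3 - <<'E'
from h import *
pinline('w11')
E
```

```text
tcp [-67.8  30.9 131.1] [-0.198, 0.98, -0.001] 0.020968476489026174 [-3.4 11.6  1. ]
-60 6 [-58.2   0.1  24.8]
-45 8 [-42.9   0.4   5.8]
-40 79 [-40.7  -0.1   5.1]
-35 93 [-33.6  -1.9  15.5]
-30 718 [-28.7  -0.5  -0.5]
-25 339 [-26.7   0.5   4.4]
-20 167 [-20.1   0.4   5.1]
-15 85 [-13.4   0.5  -0.3]
-10 373 [-10.    0.   -0.8]
-5 385 [-4.9  0.  -0.8]
0 980 [-0.5 -0.1  6.8]
5 15 [ 3.8  2.  24.8]
```

Emit:
{"method": "apply_moves", "body": {
  "commands": "0 0 0 0 -0.4;0 0 0 0 -0.1;0 0 0 0 -0.1;0 0 -1 0 -0.1;0 0 -2 0 -0.1;3 0 -4 0 -0.1;5 0 -3 0 -0.1;5 0 0 0 -0.1"
}}

```text
time_s: 22.8
tool_pos: [0.5044, 0.1983, 0.2343]
orientation: [[-0.194, 0.981, 0.005], [0.981, 0.194, 0.002], [0.001, 0.006, -1.0]]
contact_force: [-0.1, 0.8, -0.4]
width: 0.0385
grip_force: 0.0
```

Emit:
{"method": "apply_moves", "body": {
  "commands": "0 0 -4 0 -0.1;0 0 -4 0 -0.1;0 0 -4 0 -0.1;0 0 -2 0 -0.1;0 0 0 0 -0.1;0 0 0 0 -0.1;0 0 0 0 -0.1;0 0 0 0 -0.1"
}}

```text
time_s: 23.8
tool_pos: [0.503, 0.197, 0.3704]
orientation: [[-0.196, 0.981, -0.001], [0.981, 0.196, -0.001], [-0.001, -0.001, -1.0]]
contact_force: [-0.5, 1.0, 0.2]
width: 0.0385
grip_force: 0.0
```

```bash
python3 - <<'E'
from h import *
print(tcp())
f=grab('wrist','w12');Q=chest(f);s=grab('scene','s12');t=grab('top','t12');q=chest(t)
for n,A in(('w',Q),('t',q)):
  m=(A[...,2]>114)&(A[...,2]<140)&(abs(A[...,0]+68)<9)&(A[...,1]>-80)&(A[...,1]<60)
  for y in range(-66,42,4):
    k=m&(abs(A[...,1]-y)<2)
    if k.sum()>2:print(n,y,k.sum(),np.median(A[...,2][k]).round(1),end='; ')
  print()
  for x in(-110,-100,-40,-30,-10):
    k=(abs(A[...,0]-x)<3)&(abs(A[...,1])<12)&(A[...,2]<150);k2=(abs(A[...,0]-x)<3)&(abs(A[...,1]-60)<12)
    print(x,np.nanmedian(A[...,2][k]) if k.any() else None,np.nanmedian(A[...,2][k2]) if k2.any() else None)
u,v=map(int,proj(f,O+X*-.068+np.array([0,0,.12])));print(u,v)
a=cv2.resize(f['color'][max(v-60,0):v+60,u-75:u+75],(500,400),interpolation=cv2.INTER_CUBIC) if v<380 else np.zeros((400,500,3),np.uint8)
u,v=map(int,proj(s,O+X*-.068+np.array([0,0,.12])));print(u,v)
b=cv2.resize(s['color'][v-40:v+40,u-30:u+30],(300,400),interpolation=cv2.INTER_CUBIC)
cv2.imwrite('pics/fin.png',np.hstack([a,b])[...,::-1])
E
```

```text
[-67.79182312 158.54888029 370.36931921]
w -58 8 123.3; w -54 14 123.5; w -50 17 123.9; w -46 17 124.6; w -42 14 125.0; w -38 15 125.6; w -34 16 125.8; w -30 18 125.7; w -26 16 126.0; w -22 19 125.9; w -18 22 125.3; w -14 23 125.6; w -10 20 125.8; w -6 5 126.0; w -2 22 133.0; w 2 86 130.7; w 6 30 125.7; w 10 23 126.0; w 14 10 126.1; w 18 21 131.9; w 22 36 132.0; w 26 35 132.0; w 30 115 126.2; 
-110 116.30458342996666 105.50279073964842
-100 116.13537815879602 105.44335234984047
-40 115.97237635157464 106.23883815879286
-30 116.06500280053856 106.40732028209992
-10 None 105.89486215204634
t -54 4 122.9; t -50 8 124.0; t -46 5 124.4; t -42 5 123.4; t -38 5 125.4; t -34 7 125.3; t -30 5 126.1; t -26 6 124.3; t -22 5 126.0; t -18 6 125.6; t -14 11 116.9; t -10 6 124.5; t -6 9 123.5; t -2 7 133.0; t 2 9 132.6; t 6 10 126.8; t 10 9 123.8; t 14 9 124.1; t 18 9 124.4; t 22 12 131.8; t 26 8 130.6; t 30 14 129.8; 
-110 114.32359860056604 105.05382816968473
-100 115.60414926686171 104.19366246218314
-40 115.04187351367044 106.35926907774623
-30 115.29935870975282 105.43155526971896
-10 109.79194283178909 105.88946917189067
321 285
360 192
```

View pics/fin.png

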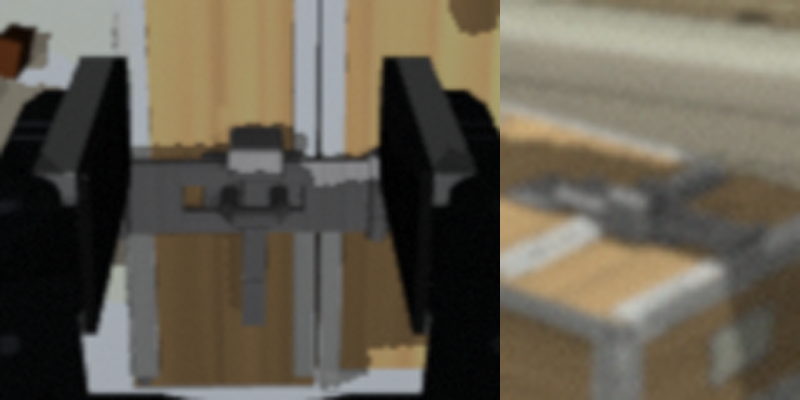

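The crop shows the pin through the loop. Its head at (255,145) is against the hasp edge, its nose shows beyond at (255,320), and the hasp and lid are drawn down (hasp top at 116 mm). The head face at y≈17 matches home.

```bash
python3 -c "
from plant import ctrl;print(ctrl.job_done())"
```

```text
the job is handed in; nothing more can be done
None
```

The job is handed in at about 24 s. The lid is shut, the hasp is over the staple, and the locking pin is through the loop with its head against the hasp; the hammer, jar and stone were not touched.

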